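# Change the cheese logs in the ripening box

## Task

Open the clear hood of the ripening box wide so that it stays up. Pick every ash-grey cheese log out of the mixed crate and lay each lengthways in a valley of its own on the box's wire rack, and take every ripe brown log off the rack and lay it flat on the crate's floor among the white and orange cheeses, which all stay in the crate. When all are in place, shut the hood fully.

Things in the scene. Friction and masses are not known exactly. Their poses are not given: they have to be found in the camera images.
- box: ripening box, fixed, left or right of the robot: steel tub, raised wire rack (see rack), clear hinged hood. Origin: centre of its underside; x runs from the front (handle side, towards the robot) to the hinge at the back, y along the row of valleys, z up. The tub is 200 (x) by 370 (y) mm, its rim 50 mm high, its floor 4 mm thick.
- rack (a point): centre of the wire rack, 63 mm above the box's underside. Two wavy wires 6 mm thick run along y at x = -32 and +32 mm and form five valleys 66 mm apart: wire top 63 mm high in a valley (flat 22 mm wide), 81 mm on the ridges. Between the wires fingers hit nothing. 6 mm frame: rails along y at x = -79, +79 mm, 72 mm high, bars along x at y = -172, +172 mm, 60 mm high
- valley1 (a point): valley 1 of 5 of the wire rack (numbered along the box's +y): the point where the middle of a cheese log lies when laid in it, 81 mm above the box's underside, its length along the box's x
- valley2 (a point): valley 2 of 5 of the wire rack (numbered along the box's +y): the point where the middle of a cheese log lies when laid in it, 81 mm above the box's underside, its length along the box's x
- valley3 (a point): valley 3 of 5 of the wire rack (numbered along the box's +y): the point where the middle of a cheese log lies when laid in it, 81 mm above the box's underside, its length along the box's x
- valley4 (a point): valley 4 of 5 of the wire rack (numbered along the box's +y): the point where the middle of a cheese log lies when laid in it, 81 mm above the box's underside, its length along the box's x
- valley5 (a point): valley 5 of 5 of the wire rack (numbered along the box's +y): the point where the middle of a cheese log lies when laid in it, 81 mm above the box's underside, its length along the box's x
- hood (a joint): angle of the clear plastic hood in rad: 0 shut on the tub, 1.55 wide open against its stop (front edge up and back). Its stiff hinge lets it sink slowly shut from below about 0.9, holds it in between, and from about 1.35 on it falls open to the stop; it weighs 500 g, about 3 N at the handle lifts it. Shut, it covers the whole tub, from 50 to 116 mm high (112 mm inside).
- hood_handle (a point): middle of the hood's black handle bar: 10 mm round, 120 mm long (about 100 mm free between its posts) along the box's y. Shut, it is 42 mm in front of the hood's face, 242 mm in front of the hinge line, 50 mm above that and 100 mm above the box's underside; it swings with the hood. It can be gripped from above, fingers closing along the box's x, at any angle of the hood
- hood_hinge (a point): middle of the hood's hinge line, on the box (does not move): 100 mm behind the box's centre, 50 mm above its underside; the line runs along the box's y
- crate: low slatted wooden crate of mixed cheeses, fixed, on the other side of the robot; 280 (x) by 372 (y) by 60 mm high, walls and floor 8 mm. Inside, a lath 24 mm wide lies on the floor along each of the two walls at -y and +y, its top 17 mm above the crate's underside; it keeps logs off those walls. Origin: centre of its underside
- log1: ash-grey cheese log, a cylinder 37 mm thick and 110 mm long with slightly flattened sides (eight lengthwise flats, 36 mm across, so that it hardly rolls); origin at its middle, x along its length. One of three or four in the crate (absent ones read None); about 120 g; on a floor it slides or rolls aside when raked with a fingertip on its top
- log2: ash-grey cheese log, a cylinder 37 mm thick and 110 mm long with slightly flattened sides (eight lengthwise flats, 36 mm across, so that it hardly rolls); origin at its middle, x along its length. One of three or four in the crate (absent ones read None); about 120 g; on a floor it slides or rolls aside when raked with a fingertip on its top
- log3: ash-grey cheese log, a cylinder 37 mm thick and 110 mm long with slightly flattened sides (eight lengthwise flats, 36 mm across, so that it hardly rolls); origin at its middle, x along its length. One of three or four in the crate (absent ones read None); about 120 g; on a floor it slides or rolls aside when raked with a fingertip on its top
- log4: ash-grey cheese log, a cylinder 37 mm thick and 110 mm long with slightly flattened sides (eight lengthwise flats, 36 mm across, so that it hardly rolls); origin at its middle, x along its length. One of three or four in the crate (absent ones read None); about 120 g; on a floor it slides or rolls aside when raked with a fingertip on its top
- old1: ripe brown cheese log, a cylinder 37 mm thick and 110 mm long with slightly flattened sides (eight lengthwise flats, 36 mm across, so that it hardly rolls); origin at its middle, x along its length. One or two of the three are present, each lying in a valley of the rack (absent ones read None); about 120 g
- old2: ripe brown cheese log, a cylinder 37 mm thick and 110 mm long with slightly flattened sides (eight lengthwise flats, 36 mm across, so that it hardly rolls); origin at its middle, x along its length. One or two of the three are present, each lying in a valley of the rack (absent ones read None); about 120 g
- old3: ripe brown cheese log, a cylinder 37 mm thick and 110 mm long with slightly flattened sides (eight lengthwise flats, 36 mm across, so that it hardly rolls); origin at its middle, x along its length. One or two of the three are present, each lying in a valley of the rack (absent ones read None); about 120 g
- pale1: ivory-white cheese log, a cylinder 37 mm thick and 110 mm long with slightly flattened sides (eight lengthwise flats, 36 mm across, so that it hardly rolls); origin at its middle, x along its length. In the crate, stays there
- pale2: ivory-white cheese log, a cylinder 37 mm thick and 110 mm long with slightly flattened sides (eight lengthwise flats, 36 mm across, so that it hardly rolls); origin at its middle, x along its length. In the crate, stays there
- round1: small round white cheese, 58 mm across, 36 mm high, origin: centre of its underside. In the crate, stays there
- round2: small round orange cheese, 58 mm across, 36 mm high, origin: centre of its underside. In the crate, stays there
Mind the look-alikes: they are no part of the job. Several things have the shape of the round1; the one meant has the colours described above.

How it is judged:
On the way, in this order (a step that is already met when the one before it is completed fails the run):
1. the hood is opened wide (beyond 1.25 rad) (value of joint hood above 1.25 rad), for 0.3 s.
2. with the hood open, every ash-grey log lies in a valley of the rack and every brown log in the crate ((distance between log1 and valley1 below 0.024 m or distance between log1 and valley2 below 0.024 m or distance between log1 and valley3 below 0.024 m or distance between log1 and valley4 below 0.024 m or distance between log1 and valley5 below 0.024 m) and angle between the x axis of each of log1, log2, log3, log4 and the x axis of box, either way round below 0.15 rad and (distance between log2 and valley1 below 0.024 m or distance between log2 and valley2 below 0.024 m or distance between log2 and valley3 below 0.024 m or distance between log2 and valley4 below 0.024 m or distance between log2 and valley5 below 0.024 m) and (distance between log3 and valley1 below 0.024 m or distance between log3 and valley2 below 0.024 m or distance between log3 and valley3 below 0.024 m or distance between log3 and valley4 below 0.024 m or distance between log3 and valley5 below 0.024 m) and (distance between log4 and valley1 below 0.024 m or distance between log4 and valley2 below 0.024 m or distance between log4 and valley3 below 0.024 m or distance between log4 and valley4 below 0.024 m or distance between log4 and valley5 below 0.024 m) and height (world z) of each of old1, old2, old3 below 0.05 m and angle between each of old1, old2, old3's own x axis and vertical above 1.3 rad and x of old1 in the frame of crate between -0.135 and 0.135 m and y of old1 in the frame of crate between -0.18 and 0.18 m and height (world z) of each of old1, old2, old3 below 0.075 m and x of old2 in the frame of crate between -0.135 and 0.135 m and y of old2 in the frame of crate between -0.18 and 0.18 m and x of old3 in the frame of crate between -0.135 and 0.135 m and y of old3 in the frame of crate between -0.18 and 0.18 m and value of joint hood above 1.15 rad), for 0.3 s.
At the end, for the whole second after the job is handed in: every grey log at rest in its own valley (middle within 24 mm of its point, within 0.15 rad of the box's x), brown logs lying on the crate's floor (middle under 50 mm high, within 0.27 rad of level), white logs and rounds still in the crate, hood under 0.04 rad ((distance between log1 and valley1 below 0.024 m or distance between log1 and valley2 below 0.024 m or distance between log1 and valley3 below 0.024 m or distance between log1 and valley4 below 0.024 m or distance between log1 and valley5 below 0.024 m) and angle between the x axis of each of log1, log2, log3, log4 and the x axis of box, either way round below 0.15 rad and (distance between log2 and valley1 below 0.024 m or distance between log2 and valley2 below 0.024 m or distance between log2 and valley3 below 0.024 m or distance between log2 and valley4 below 0.024 m or distance between log2 and valley5 below 0.024 m) and (distance between log3 and valley1 below 0.024 m or distance between log3 and valley2 below 0.024 m or distance between log3 and valley3 below 0.024 m or distance between log3 and valley4 below 0.024 m or distance between log3 and valley5 below 0.024 m) and (distance between log4 and valley1 below 0.024 m or distance between log4 and valley2 below 0.024 m or distance between log4 and valley3 below 0.024 m or distance between log4 and valley4 below 0.024 m or distance between log4 and valley5 below 0.024 m) and value of joint hood below 0.04 rad and height (world z) of each of old1, old2, old3 below 0.05 m and angle between each of old1, old2, old3's own x axis and vertical above 1.3 rad and x of old1 in the frame of crate between -0.135 and 0.135 m and y of old1 in the frame of crate between -0.18 and 0.18 m and height (world z) of each of old1, old2, old3, pale1, pale2, round1, round2 below 0.075 m and x of old2 in the frame of crate between -0.135 and 0.135 m and y of old2 in the frame of crate between -0.18 and 0.18 m and x of old3 in the frame of crate between -0.135 and 0.135 m and y of old3 in the frame of crate between -0.18 and 0.18 m and x of pale1 in the frame of crate between -0.135 and 0.135 m and y of pale1 in the frame of crate between -0.18 and 0.18 m and x of pale2 in the frame of crate between -0.135 and 0.135 m and y of pale2 in the frame of crate between -0.18 and 0.18 m and x of round1 in the frame of crate between -0.135 and 0.135 m and y of round1 in the frame of crate between -0.18 and 0.18 m and x of round2 in the frame of crate between -0.135 and 0.135 m and y of round2 in the frame of crate between -0.18 and 0.18 m and linear speed of each of log1, log2, log3, log4, old1, old2, old3 below 0.05 m/s); the robot touches nothing.
Of log1, log2, log3, log4 only 3 to 4 are there at a start; the rules pass over those that are not, and their reading is None.
Of old1, old2, old3 only 1 to 2 are there at a start; the rules pass over those that are not, and their reading is None.
At some moment in a run one of log1, log2, log3, log4 may be knocked a few centimetres aside while the robot is not near it.
Once in a run the grip may slacken for a moment while it holds something.
It also fails if it takes over 210 s, if anything falls off the work surface, if the arm or the gripper's body presses on something with over 40 N, if the wrist force passes 120 N, or if a joint passes its speed limit or range.

## Robot

A 6-joint arm with a two-finger parallel gripper is mounted at the origin on the work surface. World frame = base frame: x ahead of the robot, y to its left, z up, the work surface at z = 0. Lengths are in m, angles in rad, forces in N, time in s.
With the tool pointing down it reaches from about 0.25 to 0.775 m from the base axis. Payload 4 kg.
Tool frame: the origin (TCP) lies midway between the tips of the shut fingers; the grasp point (between the pads) lies 19 mm behind it; z points along the fingers, y is the line along which they close (so a half turn about z gives the same grasp; the last joint's range is limited). The gripper opens to 94 mm and grips with 3 to 60 N. Pads are 16 mm wide; open, the fingers measure 119 mm over their backs; the gripper's body (75 mm by 177 mm) begins 78 mm behind the grasp point.
Start: joints at [1.086, 0.087, 1.371, -0, 1.684, -0.103], TCP at [0.205, 0.51, 0.206] pointing down, gripper open.
Joint ranges: [-3.1, 3.1], [-0.76, 2.03], [0.27, 2.55], [-1.08, 4.22], [0.17, 2.65], [-2.57, 2.57]. Speed limits (rad/s): [2.79, 2.79, 3.14, 3.14, 3.14, 3.14].

## Interface

Orientations are given as [roll, pitch, yaw] about the fixed x, y, z axes, in that order (R = Rz(yaw) Ry(pitch) Rx(roll)).
In Python, from bench import sensors, eyes, job gives the robot as it stands.
- The arm moves only by the tool arm_command, never from a script. Its argument "series" is a list of rows, each a list of 7 numbers: the opening, from 0 (shut) to 1 (fully open), then the shift along the tool's x, y, z in cm, then the turn, a rotation vector about the tool's x, y, z in rad. In form: [[fingers, dx, dy, dz, wx, wy, wz], ...]. A call has 1 to 20 rows; each row shifts and turns the commanded pose from where the row before left it, along the tool's axes as they then stand; what a row does not reach is not made up. A row lasts 1/10 s, in which the tool goes at most 50 mm and 8.59 degrees, less where a joint would pass 70% of its speed; a pose out of reach is approached as far as the arm can. A call with a gripper value outside its range is refused whole. The fingers move at their own pace and stop on an object; the grip force is fixed at half the most. Time passes only in rows, so rows that do not move let the fingers close. It gives the time, the measured TCP pose, the force and the opening at its end, in the units of the state.
- sensors.get_obs(): the state, without advancing time (a new reading comes with each control period).
- eyes.snapshot(name): name is "scene" or "top" or "wrist"; returns the picture (420x560x3 uint8, blue, green, red); there is no depth.
- eyes.get_calibration(name): a dict with "mtx" (3x3 intrinsics, pixels), "R" (3x3) and "t" (3): a world point X has camera coordinates R X + t. Camera axes: x right, y down, z forward; pixel columns grow to the right and rows downward; lengths in m; the calibration is good to about 2 mm. A picture is of the moment at which its call begins: read the wrist's pose just before it. get_calibration takes no time and is no camera call; for the wrist camera it gives the pose at the moment of the call.
- job.close_job(): hands the job in, once; it reports no verdict.
The state is a dict: "time": time; "joint_positions": joint angles; "qvel": joint speeds; "joint_torque": joint torques, N m; "tool_pos": TCP position; "ee_rot": TCP orientation; "wrist_force": force on the tool from outside, world axes, zero at the start; "wrist_torque": the same for the moment, N m; "width": finger opening in m.
Only numpy, scipy, OpenCV 4.12 (cv2) and the standard library are available. Lean on these libraries where they do the work, as an engineer would, in place of code of your own. Each camera call takes 0.05 s, during which the arm holds its last target. There are 200 camera calls.

## Working session

There is one attempt and no reset: what is moved stays moved. The work goes in short steps, Python scripts to look and compute and a tool call to move; the robot and the scene stay as the last step left them, time stands still between calls to the robot, and variables do not carry over. Pictures are saved under pics/ and viewed, on a budget of 14 in all, crops included, one or two more only if the job needs it, and the job is handed in when it is done.

Besides the shell and the picture viewer there is one more tool, called after "Call:" by a JSON object that holds its "method" and its "body", one argument or row to a line. arm_command: Moves the arm, as the interface text tells. Its arguments: {"type":"object","properties":{"series":{"type":"array","items":{"type":"array","items":{"type":"number"}}}},"required":["series"]}

```bash
mkdir -p pics && ls && python3 - <<'E'
from bench import sensors, eyes
import cv2, numpy as np
o=sensors.get_obs(); print({k:np.round(v,3).tolist() for k,v in o.items()})
for n in ("scene","top"):
    im=eyes.snapshot(n); cv2.imwrite(f"pics/{n}0.png",im)
    c=eyes.get_calibration(n); print(n,np.round(c["mtx"],1).tolist(),np.round(c["R"],3).tolist(),np.round(c["t"],3).tolist(), (-c["R"].T@c["t"]).round(3))
E
```

```text
pics
{'time': 0.0, 'joint_positions': [1.086, 0.088, 1.372, 0.0, 1.684, -0.103], 'qvel': [-0.0, -0.001, 0.002, -0.001, 0.001, 0.002], 'joint_torque': [-0.0, -34.019, -30.242, 0.072, 0.033, -0.0], 'tool_pos': [0.205, 0.51, 0.204], 'ee_rot': [-3.139, -0.0, 2.76], 'wrist_force': [-0.135, -0.394, -0.043], 'wrist_torque': [-0.022, 0.005, -0.005], 'width': 0.094}
scene [[468.6, 0.0, 278.2], [0.0, 468.6, 204.6], [0.0, 0.0, 1.0]] [[0.338, 0.941, -0.012], [0.619, -0.232, -0.751], [-0.709, 0.246, -0.661]] [-0.251, -0.253, 1.761] [ 1.49  -0.256  0.971]
top [[396.5, 0.0, 276.6], [0.0, 396.5, 215.6], [0.0, 0.0, 1.0]] [[0.028, -1.0, 0.014], [-0.986, -0.03, -0.165], [0.165, -0.01, -0.986]] [0.045, 0.542, 1.081] [0.354 0.072 1.155]
```

View pics/top0.png

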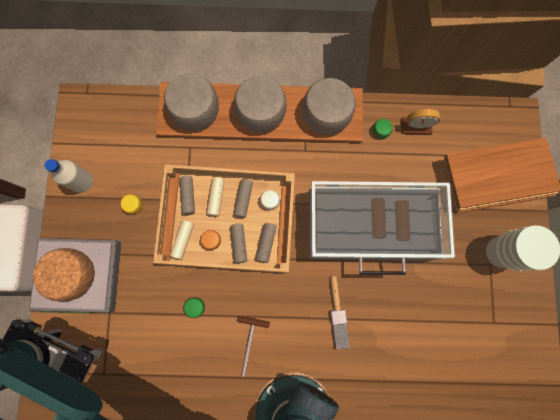

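View pics/scene0.png

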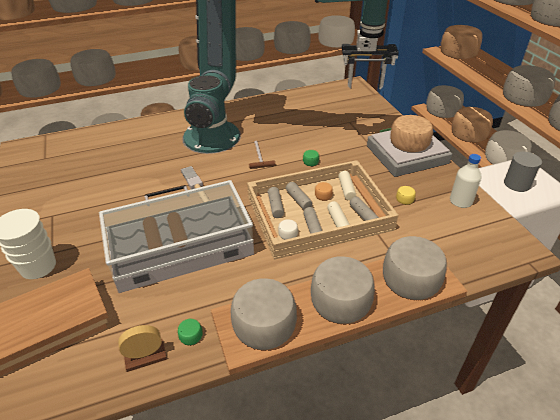

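```bash
cat > h.py <<'E'
from bench import sensors, eyes
import cv2, numpy as np
from scipy.spatial.transform import Rotation as Rot
def ray(name,uv,z,c=None):
    c=c or eyes.get_calibration(name); R,t=c["R"],np.array(c["t"]).ravel()
    uv=np.atleast_2d(np.array(uv,float))
    d=np.linalg.solve(c["mtx"],np.c_[uv,np.ones(len(uv))].T); d=(R.T@d).T; o=-R.T@t
    return o+d*((z-o[2])/d[:,2])[:,None]
def proj(name,X,c=None):
    c=c or eyes.get_calibration(name); p=(c["R"]@np.atleast_2d(X).T).T+np.array(c["t"]).ravel()
    p=(c["mtx"]@p.T).T; return p[:,:2]/p[:,2:]
def blobs(mask,amin):
    n,l,s,ce=cv2.connectedComponentsWithStats(mask.astype(np.uint8),connectivity=4)
    out=[]
    for i in range(1,n):
        if s[i,4]>=amin:
            ys,xs=np.where(l==i); out.append((cv2.minAreaRect(np.c_[xs,ys].astype(np.float32)),s[i,4]))
    return out
def delta(pos,yaw=None,o=None):
    """tool-frame shift in cm and turn for going to pos with tool down at yaw (half-turn equivalent)"""
    o=o or sensors.get_obs(); R=Rot.from_euler("xyz",o["ee_rot"]); d=R.inv().apply(np.array(pos)-o["tool_pos"])*100
    w=np.zeros(3)
    if yaw is not None:
        c=[(R.inv()*Rot.from_euler("xyz",[np.pi,0,yaw+k*np.pi])).as_rotvec() for k in (-1,0,1)]
        w=min(c,key=np.linalg.norm)
    return d.round(2),w.round(3)
E
python3 - <<'E'
from h import *
im=cv2.imread("pics/top0.png"); hsv=cv2.cvtColor(im,cv2.COLOR_BGR2HSV)
for p in [(187,195),(243,198),(238,243),(266,243),(215,196),(181,239),(210,240),(269,200),(378,217),(402,220),(255,190),(345,215),(390,150)]: print(p,hsv[p[1],p[0]])
g=np.zeros(im.shape[:2],bool); g[170:270,160:292]=1
m=g&(hsv[...,1]<70)&(hsv[...,2]<150)
for r,a in blobs(m,80):
    box=cv2.boxPoints(r); w=ray("top",box,0.03); c=ray("top",r[0],0.03)[0]
    e=[w[1]-w[0],w[2]-w[1]]; L=[np.linalg.norm(x) for x in e]; k=np.argmax(L)
    print("grey",np.round(r[0]),a,c.round(3),np.round(L,3),"ang",round(np.arctan2(e[k][1],e[k][0])%np.pi,2))
g=np.zeros_like(g); g[185:255,320:445]=1
m=g&(hsv[...,0]<20)&(hsv[...,1]>60)
for r,a in blobs(m,80):
    box=cv2.boxPoints(r); w=ray("top",box,0.085); c=ray("top",r[0],0.085)[0]
    e=[w[1]-w[0],w[2]-w[1]]; L=[np.linalg.norm(x) for x in e]; k=np.argmax(L)
    print("old",np.round(r[0]),a,c.round(3),np.round(L,3),"ang",round(np.arctan2(e[k][1],e[k][0])%np.pi,2))
print("crate",ray("top",[(163,167),(294,174),(288,272),(154,266)],0.06).round(3))
print("hood",ray("top",[(312,183),(449,183),(451,258),(314,260)],0.116).round(3))
print("handle",ray("top",[(362,275),(406,272)],0.1).round(3))
cv2.imwrite("pics/top0c.png",cv2.resize(im[150:300,290:480],None,fx=4,fy=4,interpolation=cv2.INTER_CUBIC))
E
```

```text
(187, 195) [ 15  71 155]
(243, 198) [ 14  68 151]
(238, 243) [ 16  69 151]
(266, 243) [ 14  67 152]
(215, 196) [ 31  41 240]
(181, 239) [ 32  36 240]
(210, 240) [ 13 173 232]
(269, 200) [ 31  25 239]
(378, 217) [ 14  94 111]
(402, 220) [ 13  90 111]
(255, 190) [ 15 133 223]
(345, 215) [ 14  27 122]
(390, 150) [ 13 150 173]
old [374. 186.] 107 [ 0.625 -0.207  0.085] [0.004 0.19 ] ang 1.58
old [434. 220.] 311 [ 0.536 -0.372  0.085] [0.056 0.187] ang 3.1
old [378. 218.] 535 [ 0.536 -0.218  0.085] [0.037 0.112] ang 0.02
old [402. 220.] 554 [ 0.532 -0.283  0.085] [0.038 0.112] ang 0.02
crate [[0.668 0.388 0.06 ]
 [0.66  0.014 0.06 ]
 [0.382 0.025 0.06 ]
 [0.388 0.391 0.06 ]]
hood [[ 0.62  -0.032  0.116]
 [ 0.632 -0.404  0.116]
 [ 0.429 -0.4    0.116]
 [ 0.414 -0.04   0.116]]
handle [[ 0.379 -0.169  0.1  ]
 [ 0.39  -0.286  0.1  ]]
```

View pics/top0c.png

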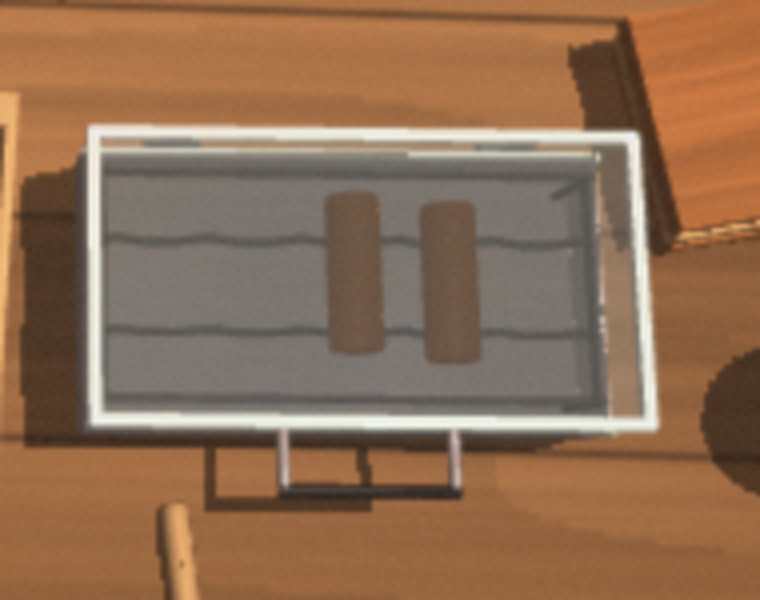

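```bash
python3 - <<'E'
s=open("h.py").read()
s=s.replace('''d=R.inv().apply(np.array(pos)-o["tool_pos"])*100
    w=np.zeros(3)''','''w=np.zeros(3)''').replace('''    return d.round''','''    d=(R*Rot.from_rotvec(w)).inv().apply(np.array(pos)-o["tool_pos"])*100  # after the turn
    return d.round''')
open("h.py","w").write(s)
E
python3 - <<'E'
from h import *
im=cv2.imread("pics/top0.png"); hsv=cv2.cvtColor(im,cv2.COLOR_BGR2HSV)
g=np.zeros(im.shape[:2],bool); g[170:270,160:292]=1
m=g&(hsv[...,1]<95)&(hsv[...,2]<185)
for r,a in blobs(m,80):
    box=cv2.boxPoints(r); w=ray("top",box,0.035); c=ray("top",r[0],0.035)[0]
    e=[w[1]-w[0],w[2]-w[1]]; L=[np.linalg.norm(x) for x in e]; k=np.argmax(L)
    print("grey",np.round(r[0]),a,c.round(3),np.round(L,3),"ang",round(np.arctan2(e[k][1],e[k][0])%np.pi,2))
print(ray("top",[(383,273),(360.75,273.2),(405.75,273.2)],.1).round(3))
print(delta([0.384,-0.228,0.22],np.pi/2+.035))
E
```

```text
grey [187. 195.] 454 [0.596 0.321 0.035] [0.035 0.111] ang 0.13
grey [243. 198.] 447 [0.591 0.159 0.035] [0.112 0.035] ang 2.99
grey [238. 243.] 464 [0.461 0.167 0.035] [0.035 0.109] ang 0.15
grey [266. 242.] 461 [0.464 0.089 0.035] [0.109 0.035] ang 2.95
[[ 0.386 -0.224  0.1  ]
 [ 0.384 -0.165  0.1  ]
 [ 0.387 -0.285  0.1  ]]
(array([-74.38,  15.34,  -1.56]), array([-2.000e-03,  1.000e-03,  1.154e+00]))
```

Call:
{"method": "arm_command", "body": {
  "series": [
    [1,0,0,-0.2,0,0,0.144],
    [1,0,0,-0.2,0,0,0.144],
    [1,0,0,-0.2,0,0,0.144],
    [1,0,0,-0.2,0,0,0.144],
    [1,0,0,-0.2,0,0,0.144],
    [1,0,0,-0.2,0,0,0.144],
    [1,0,0,-0.2,0,0,0.144],
    [1,0,0,-0.2,0,0,0.146]
  ]
}}

```text
time: 0.9
tool_pos: [0.2048, 0.5101, 0.2209]
ee_rot: [-3.141, 0.001, 1.6]
wrist_force: [0.5, -0.0, -0.2]
width: 0.0937
```

Call:
{"method": "arm_command", "body": {
  "series": [
    [1,-4.1,0.85,0,0,0,0],
    [1,-4.1,0.85,0,0,0,0],
    [1,-4.1,0.85,0,0,0,0],
    [1,-4.1,0.85,0,0,0,0],
    [1,-4.1,0.85,0,0,0,0],
    [1,-4.1,0.85,0,0,0,0],
    [1,-4.1,0.85,0,0,0,0],
    [1,-4.1,0.85,0,0,0,0],
    [1,-4.1,0.85,0,0,0,0],
    [1,-4.1,0.85,0,0,0,0],
    [1,-4.1,0.85,0,0,0,0],
    [1,-4.1,0.85,0,0,0,0],
    [1,-4.1,0.85,0,0,0,0],
    [1,-4.1,0.85,0,0,0,0],
    [1,-4.1,0.85,0,0,0,0],
    [1,-4.1,0.85,0,0,0,0],
    [1,-4.1,0.85,0,0,0,0],
    [1,-4.1,0.85,0,0,0,0],
    [1,0,0,0,0,0,0],
    [1,0,0,0,0,0,0]
  ]
}}

```text
time: 2.9
tool_pos: [0.3832, -0.222, 0.2205]
ee_rot: [-3.14, -0.002, 1.604]
wrist_force: [-0.6, 0.2, 0.1]
width: 0.094
```

```bash
python3 - <<'E'
from h import *
o=sensors.get_obs(); print(o["tool_pos"],o["ee_rot"],o["time"],o["wrist_force"])
c=eyes.get_calibration("wrist"); im=eyes.snapshot("wrist"); cv2.imwrite("pics/w1.png",im)
print(c["mtx"][0],(-c["R"].T@c["t"]).round(3),np.round(c["R"],2).tolist()); print(delta([.386,-.224,.12],np.pi/2+.035)); print(proj("wrist",[.386,-.224,.1],c))
E
```

```text
[ 0.38324735 -0.22196051  0.22050934] [-3.13984023e+00 -2.12737201e-03  1.60408840e+00] 2.9 [-0.57259472  0.19684652  0.08059771]
[349.12825643   0.         277.16218774] [ 0.382 -0.157  0.399] [[1.0, 0.03, -0.0], [0.03, -0.97, 0.22], [0.01, -0.22, -0.97]]
(array([-0.29,  0.26, 10.09]), array([-0.001, -0.002, -0.   ]))
[[280.10723773 206.9385914 ]]
```

View pics/w1.png

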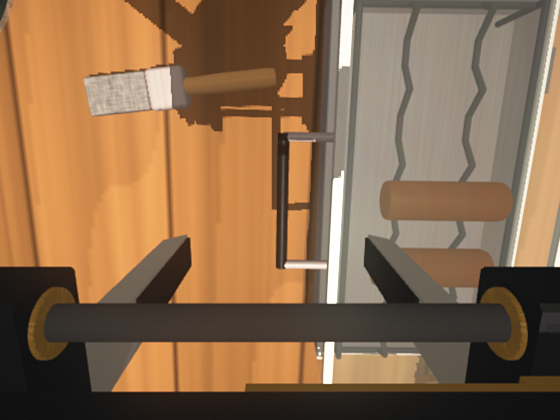

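Call:
{"method": "arm_command", "body": {
  "series": [
    [0.4,0.2,0.5,1,0,0,0],
    [0.4,0,0,1,0,0,0],
    [0.4,0,0,1,0,0,0],
    [0.4,0,0,1,0,0,0],
    [0.4,0,0,1,0,0,0],
    [0.4,0,0,1,0,0,0],
    [0.4,0,0,2,0,0,0],
    [0.4,0,0,2,0,0,0],
    [0.4,0,0,2,0,0,0],
    [0.4,0,0,1.6,0,0,0],
    [0.4,0,0,0,0,0,0],
    [0,0,0,0,0,0,0],
    [0,0,0,0,0,0,0],
    [0,0,0,0,0,0,0],
    [0,0,0,0,0,0,0],
    [0,0,0,0,0,0,0]
  ]
}}

```text
time: 4.55
tool_pos: [0.3872, -0.2202, 0.0865]
ee_rot: [-3.138, 0.001, 1.605]
wrist_force: [-5.1, -0.1, 4.2]
width: 0.0092
```

Call:
{"method": "arm_command", "body": {
  "series": [
    [0,0,0.31,-1.2,0,0,0],
    [0,0,0.31,-1.19,0,0,0],
    [0,0,0.43,-1.16,0,0,0],
    [0,0,0.43,-1.16,0,0,0],
    [0,0,0.54,-1.11,0,0,0],
    [0,0,0.54,-1.11,0,0,0],
    [0,0,0.65,-1.05,0,0,0],
    [0,0,0.65,-1.05,0,0,0],
    [0,0,0.75,-0.98,0,0,0],
    [0,0,0.75,-0.98,0,0,0],
    [0,0,0.85,-0.9,0,0,0],
    [0,0,0.84,-0.9,0,0,0],
    [0,0,0,0,0,0,0]
  ]
}}

```text
time: 5.85
tool_pos: [0.4577, -0.2188, 0.217]
ee_rot: [-3.139, 0.005, 1.604]
wrist_force: [-9.5, -2.3, 7.8]
width: 0.0088
```

Call:
{"method": "arm_command", "body": {
  "series": [
    [0,0,0.93,-0.81,0,0,0],
    [0,0,0.93,-0.81,0,0,0],
    [0,0,1.01,-0.72,0,0,0],
    [0,0,1.01,-0.71,0,0,0],
    [0,0,1.07,-0.62,0,0,0],
    [0,0,1.08,-0.61,0,0,0],
    [0,0,1.12,-0.5,0,0,0],
    [0,0,1.13,-0.49,0,0,0],
    [0,0,1.17,-0.39,0,0,0],
    [0,0,1.18,-0.39,0,0,0],
    [0,0,1.2,-0.27,0,0,0],
    [0,0,1.21,-0.26,0,0,0],
    [0,0,1.23,-0.15,0,0,0],
    [0,0,1.23,-0.14,0,0,0],
    [0,0,1.23,-0.02,0,0,0],
    [0,0,1.24,-0.02,0,0,0],
    [0,0,1.22,0.08,0,0,0],
    [0,0,1.24,0.13,0,0,0],
    [0,0,0,0,0,0,0]
  ]
}}

```text
time: 7.75
tool_pos: [0.6653, -0.2129, 0.2815]
ee_rot: [3.137, 0.006, 1.603]
wrist_force: [2.0, -6.3, 1.0]
width: 0.009
```

Call:
{"method": "arm_command", "body": {
  "series": [
    [0.45,0,0,0,0,0,0],
    [0.45,0,0,0,0,0,0],
    [0.45,0,0,0,0,0,0],
    [0.45,0,0,0,0,0,0],
    [0.45,0,0,-1,0,0,0],
    [0.45,0,0,-2,0,0,0],
    [0.45,0,0,-2,0,0,0],
    [0.45,0,-3,-2,0,0,0],
    [0.45,0,-3,0,0,0,0],
    [0.62,0,-4,0,0,0,0],
    [0.62,0,-4,0,0,0,0],
    [0.62,0,-3,0,0,0,0]
  ]
}}

```text
time: 8.95
tool_pos: [0.4913, -0.2156, 0.352]
ee_rot: [3.14, 0.001, 1.606]
wrist_force: [0.3, 0.1, -0.1]
width: 0.0582
```

```bash
python3 - <<'E'
from h import *
o=sensors.get_obs(); print(o["tool_pos"],o["ee_rot"],o["time"],o["wrist_force"])
im=eyes.snapshot("top"); cv2.imwrite("pics/top1.png",im)
hsv=cv2.cvtColor(im,cv2.COLOR_BGR2HSV)
g=np.zeros(im.shape[:2],bool); g[170:270,160:292]=1
m=g&(hsv[...,1]<95)&(hsv[...,2]<185)
for r,a in blobs(m,80):
    box=cv2.boxPoints(r); w=ray("top",box,0.035); c=ray("top",r[0],0.035)[0]
    e=[w[1]-w[0],w[2]-w[1]]; L=[np.linalg.norm(x) for x in e]; k=np.argmax(L)
    print("grey",np.round(r[0]),a,c.round(3),np.round(L,3),"ang",round(np.arctan2(e[k][1],e[k][0])%np.pi,2))
E
```

```text
[ 0.49125743 -0.21561038  0.35201288] [3.13999363e+00 1.01342334e-03 1.60573416e+00] 8.95 [ 0.28922802  0.13213553 -0.12185787]
grey [187. 195.] 449 [0.594 0.321 0.035] [0.035 0.108] ang 0.13
grey [243. 198.] 444 [0.592 0.159 0.035] [0.111 0.035] ang 2.99
grey [238. 243.] 464 [0.461 0.166 0.035] [0.035 0.109] ang 0.15
grey [266. 243.] 469 [0.464 0.089 0.035] [0.108 0.036] ang 2.96
```

View pics/top1.png

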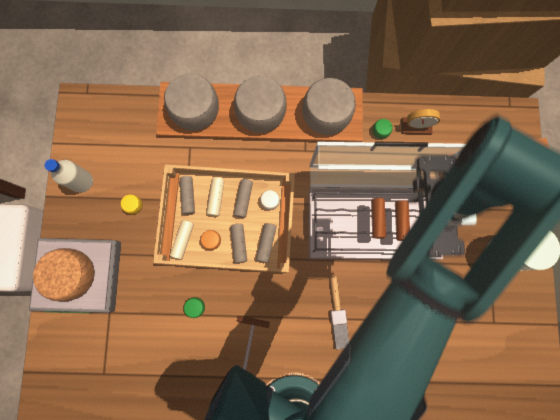

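```bash
python3 - <<'E'
from h import *
c=eyes.get_calibration("wrist"); im=eyes.snapshot("wrist"); cv2.imwrite("pics/w2.png",im); np.save("w2.npy",c,allow_pickle=True)
b=np.array([.530,-.215]); ps=.035; x=np.array([np.cos(ps),np.sin(ps)]); y=np.array([-x[1],x[0]])
P=[np.r_[b+y*k*.066,.081] for k in (-2,-1,0,1,2)]+[np.r_[b+x*i+y*j,.06] for i in(-.079,.079) for j in (-.172,.172)]
print(proj("wrist",P,c).round())
hsv=cv2.cvtColor(im,cv2.COLOR_BGR2HSV); m=(hsv[...,0]<14)&(hsv[...,1]>110)&(hsv[...,2]<190)
m[:100]=0
for r,a in blobs(m,1500): print(r,a,ray("wrist",r[0],.09,c).round(3))
E
```

```text
[[307. 274.]
 [308. 228.]
 [309. 180.]
 [310. 127.]
 [311.  72.]
 [252. 294.]
 [247.  40.]
 [359. 294.]
 [374.  40.]]
((76.0, 201.0), (202.0, 152.0), 90.0) 2946 [[ 0.229 -0.252  0.09 ]]
((235.5, 362.0), (109.0, 40.0), 0.0) 1919 [[ 0.437 -0.483  0.09 ]]
```

View pics/w2.png

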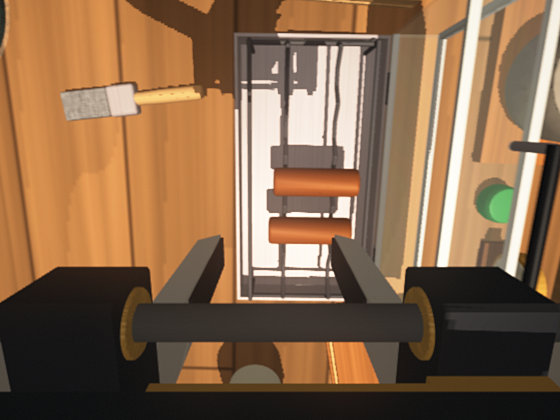

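Call:
{"method": "arm_command", "body": {
  "series": [
    [0.56,0,0,0,0,0,0.138],
    [0.56,0,0,0,0,0,0.138],
    [0.56,0,0,0,0,0,0.138],
    [0.56,0,0,0,0,0,0.138],
    [0.56,0,0,0,0,0,0.138],
    [0.56,0,0,0,0,0,0.138],
    [0.56,0,0,0,0,0,0.138],
    [0.56,0,0,0,0,0,0.138],
    [0.56,0,0,0,0,0,0.138],
    [0.56,0,0,0,0,0,0.138],
    [0.56,0,0,0,0,0,0.138],
    [0.56,0,0,0,0,0,0.138],
    [0.56,0,0,0,0,0,0.138],
    [0.56,-1.0,-3.7,1.9,0,0,0],
    [0.56,-1.0,-3.7,1.9,0,0,0],
    [0.56,-1.0,-3.7,1.9,0,0,0],
    [0.56,-1.0,-3.7,1.9,0,0,0],
    [0.56,-1.0,-3.7,1.9,0,0,0],
    [0.56,-1.0,-3.7,1.9,0,0,0],
    [0.56,-1.0,-3.7,1.9,0,0,0]
  ]
}}

```text
time: 11.05
tool_pos: [0.4736, 0.0536, 0.2174]
ee_rot: [-3.141, -0.001, -0.188]
wrist_force: [0.3, 0.7, 0.2]
width: 0.0527
```

Call:
{"method": "arm_command", "body": {
  "series": [
    [0.56,-1.3,-3.6,1.9,0,0,0],
    [0.56,0,0,0,0,0,0],
    [0.56,0,0,0,0,0,0]
  ]
}}

```text
time: 11.35
tool_pos: [0.4674, 0.0902, 0.1986]
ee_rot: [3.141, -0.0, -0.186]
wrist_force: [0.2, -0.4, 0.5]
width: 0.0526
```

```bash
python3 - <<'E'
from h import *
c=eyes.get_calibration("wrist"); im=eyes.snapshot("wrist"); cv2.imwrite("pics/w3.png",im)
o=sensors.get_obs(); print(o["time"],o["tool_pos"],o["ee_rot"],delta([.464,.089,.016],-.187,o))
print(proj("wrist",[[.464,.089,.035],[.461,.167,.035],[.591,.159,.035],[.464,.089,.035]],c).round())
E
```

```text
11.4 [0.46787259 0.08935595 0.19921888] [ 3.14145569e+00 -1.36309587e-03 -1.87560856e-01] (array([-0.37,  0.11, 18.32]), array([ 0.   , -0.001, -0.001]))
[[279. 198.]
 [204. 215.]
 [180.  80.]
 [279. 198.]]
```

View pics/w3.png

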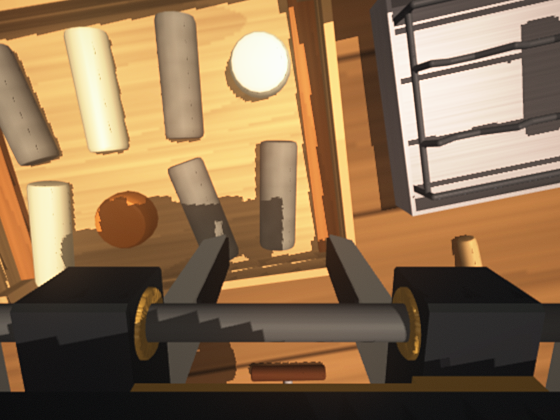

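Call:
{"method": "arm_command", "body": {
  "series": [
    [0.53,-0.2,0,4,0,0,0],
    [0.53,-0.1,0,4,0,0,0],
    [0.53,0,0,4,0,0,0],
    [0.53,0,0,3,0,0,0],
    [0.53,0,0,1.7,0,0,0],
    [0.53,0,0,1.1,0,0,0],
    [0.53,0,0,0,0,0,0],
    [0,0,0,0,0,0,0],
    [0,0,0,0,0,0,0],
    [0,0,0,0,0,0,0],
    [0,0,0,0,0,0,0],
    [0,0,0,-1,0,0,0],
    [0,0,0,-2,0,0,0],
    [0,0,0,-3,0,0,0],
    [0,0,0,-4,0,0,0],
    [0,0,0,-4,0,0,0],
    [0,0,0,0,0,0,0]
  ]
}}

```text
time: 13.1
tool_pos: [0.4674, 0.0904, 0.1675]
ee_rot: [-3.138, -0.012, -0.188]
wrist_force: [0.3, -1.2, -1.3]
width: 0.0363
```

```bash
python3 - <<'E'
from h import *
o=sensors.get_obs(); print(o["time"],o["tool_pos"],o["width"])
b=np.array([.530,-.217]); ps=.035; x=np.array([np.cos(ps),np.sin(ps)]); y=np.array([-x[1],x[0]])
for k in range(5):
    p=b+y*(k-2)*.066; print(k+1,p.round(4),*delta([*p,.15],ps,o))
E
```

```text
13.1 [0.46743145 0.09042113 0.16746061] 0.03629389356737844
1 [ 0.5346 -0.3489] [ 5.18 44.14  1.75] [-0.002 -0.012 -0.223]
2 [ 0.5323 -0.283 ] [ 5.18 37.54  1.75] [-0.002 -0.012 -0.223]
3 [ 0.53  -0.217] [ 5.18 30.94  1.75] [-0.002 -0.012 -0.223]
4 [ 0.5277 -0.151 ] [ 5.18 24.34  1.75] [-0.002 -0.012 -0.223]
5 [ 0.5254 -0.0851] [ 5.18 17.74  1.75] [-0.002 -0.012 -0.223]
```

Call:
{"method": "arm_command", "body": {
  "series": [
    [0,0,0,0,0,0,-0.112],
    [0,0,0,0,0,0,-0.111],
    [0,1.0,3.55,0.35,0,0,0],
    [0,1.05,3.55,0.35,0,0,0],
    [0,1.05,3.55,0.35,0,0,0],
    [0,1.05,3.55,0.35,0,0,0],
    [0,1.05,3.55,0.35,0,0,0],
    [0,0,0,0,0,0,0],
    [0,0,0,2,0,0,0],
    [0,0,0,2,0,0,0],
    [0,0,0,1.5,0,0,0],
    [0,0,0,1,0,0,0],
    [0,0,0,0,0,0,0]
  ]
}}

```text
time: 14.4
tool_pos: [0.5215, -0.0847, 0.0773]
ee_rot: [-3.141, 0.001, 0.035]
wrist_force: [-0.2, 0.1, -1.1]
width: 0.0362
```

Call:
{"method": "arm_command", "body": {
  "series": [
    [0,0,0,0.1,0,0,0],
    [0.5,0,0,0,0,0,0],
    [0.5,0,0,0,0,0,0],
    [0.5,0,0,0,0,0,0],
    [0.5,0,0,-1,0,0,0],
    [0.5,0,0,-2,0,0,0],
    [0.55,0,0,-3,0,0,0],
    [0.55,0,0,-2,0,0,-0.115],
    [0.55,-0.37,-4.3,0,0,0,0],
    [0.55,-0.37,-4.3,0,0,0,0],
    [0.55,-0.37,-4.3,0,0,0,0],
    [0.55,-0.37,-4.3,0,0,0,0],
    [0.55,-0.37,-4.3,0,0,0,0],
    [0.55,-0.38,-4.3,0,0,0,0],
    [0.55,0,0,0,0,0,0],
    [0.55,0,0,0,0,0,0]
  ]
}}

```text
time: 16.0
tool_pos: [0.4617, 0.1667, 0.1578]
ee_rot: [3.141, -0.001, 0.152]
wrist_force: [-0.4, -0.5, -0.2]
width: 0.0516
```

```bash
cat > look.py <<'E'
from h import *
import sys
def grey(im,name="top",c=None):
    hsv=cv2.cvtColor(im,cv2.COLOR_BGR2HSV)
    g=np.zeros(im.shape[:2],bool); g[170:270,160:292]=1
    m=g&(hsv[...,1]<95)&(hsv[...,2]<185)
    for r,a in blobs(m,80):
        box=cv2.boxPoints(r); w=ray("top",box,0.035); c=ray("top",r[0],0.035)[0]
        e=[w[1]-w[0],w[2]-w[1]]; L=[np.linalg.norm(x) for x in e]; k=np.argmax(L)
        print("grey",a,c.round(3),np.round(L,3),"ang",round((np.arctan2(e[k][1],e[k][0])+1.5)%np.pi-1.5,2))
if __name__=="__main__":
    im=eyes.snapshot("top"); cv2.imwrite(f"pics/{sys.argv[1]}t.png",im); grey(im)
    c=eyes.get_calibration("wrist"); im=eyes.snapshot("wrist"); cv2.imwrite(f"pics/{sys.argv[1]}w.png",im)
    o=sensors.get_obs(); print(o["time"],o["tool_pos"].round(4),o["ee_rot"].round(3))
    if len(sys.argv)>2:
        v=[float(a) for a in sys.argv[2:6]]; print("delta",*delta(v[:3],v[3],o)); print("proj",proj("wrist",[[v[0],v[1],.035]],c).round())
E
python3 look.py a .461 .167 .016 .15
```

```text
grey 6012 [0.512 0.218 0.035] [0.268 0.288] ang 1.55
16.1 [0.4621 0.1653 0.1574] [ 3.141e+00 -1.000e-03  1.490e-01]
delta [-0.08 -0.18 14.14] [ 0.001 -0.001 -0.001]
proj [[276. 205.]]
```

```bash
cat > wl.py <<'E'
from h import *
def wgrey(fn,c,near,R=70):
    im=cv2.imread(fn); hsv=cv2.cvtColor(im,cv2.COLOR_BGR2HSV)
    m=(hsv[...,1]<115)&(hsv[...,2]<200)&(hsv[...,2]>50); m[300:]=0
    m=cv2.morphologyEx(m.astype(np.uint8),cv2.MORPH_OPEN,np.ones((9,9)))
    for r,a in blobs(m,800):
        print("w",np.round(r[0]),np.round(r[1]),round(r[2]),a,ray("wrist",r[0],.035,c)[0].round(3))
if __name__=="__main__":
    import sys; wgrey(sys.argv[1],eyes.get_calibration("wrist"),None)
    im=cv2.imread("pics/w3.png"); hsv=cv2.cvtColor(im,cv2.COLOR_BGR2HSV)
    print([hsv[p[1],p[0]].tolist() for p in [(180,76),(275,160),(278,230),(200,230),(205,260),(345,260),(290,260),(260,100)]])
E
python3 wl.py pics/aw.png
```

```text
w [110.  40.] [84. 49.] 86 3878 [0.574 0.317 0.035]
w [305.  54.] [ 45. 125.] 17 5200 [0.588 0.161 0.035]
w [513. 152.] [ 39. 239.] 16 8518 [ 0.537 -0.027  0.035]
w [532. 192.] [ 13. 117.] 17 1368 [ 0.506 -0.054  0.035]
w [274. 202.] [123.  40.] 90 4198 [0.463 0.168 0.035]
w [ 84. 199.] [46. 62.] 16 2417 [0.441 0.333 0.035]
w [199. 271.] [28. 80.] 34 1689 [0.389 0.227 0.035]
w [355. 271.] [80. 29.] 56 1658 [0.41  0.085 0.035]
[[17, 80, 185], [16, 80, 182], [15, 96, 88], [14, 90, 82], [18, 55, 93], [16, 67, 99], [14, 148, 105], [16, 143, 230]]
```

Call:
{"method": "arm_command", "body": {
  "series": [
    [0.55,0,-0.2,4,0,0,0],
    [0.55,0,0,4,0,0,0],
    [0.55,0,0,3,0,0,0],
    [0.55,0,0,2,0,0,0],
    [0.55,0,0,1,0,0,0],
    [0.55,0,0,0,0,0,0],
    [0,0,0,0,0,0,0],
    [0,0,0,0,0,0,0],
    [0,0,0,0,0,0,0],
    [0,0,0,0,0,0,0],
    [0,0,0,-1,0,0,0],
    [0,0,0,-2,0,0,0],
    [0,0,0,-3,0,0,0],
    [0,0,0,-4,0,0,0],
    [0,0,0,-4,0,0,0],
    [0,0,0,0,0,0,0]
  ]
}}

```text
time: 17.7
tool_pos: [0.4648, 0.1692, 0.1643]
ee_rot: [-3.14, -0.013, 0.15]
wrist_force: [0.8, -0.7, -0.9]
width: 0.0357
```

```bash
python3 - <<'E'
from h import *
o=sensors.get_obs(); print(o["time"],o["tool_pos"],o["width"])
print(delta([.5277,-.151,.15],.035,o))
E
```

```text
17.7 [0.46479333 0.16920793 0.1643146 ] 0.03573582046760389
(array([ 5.17, 32.22,  1.43]), array([-0.002, -0.013,  0.115]))
```

Call:
{"method": "arm_command", "body": {
  "series": [
    [0,0,0,0,0,0,0.115],
    [0,0.65,4.03,0.18,0,0,0],
    [0,0.65,4.03,0.18,0,0,0],
    [0,0.65,4.03,0.18,0,0,0],
    [0,0.65,4.03,0.18,0,0,0],
    [0,0.65,4.03,0.18,0,0,0],
    [0,0.65,4.03,0.18,0,0,0],
    [0,0.65,4.03,0.18,0,0,0],
    [0,0.65,4.03,0.18,0,0,0],
    [0,0,0,0,0,0,0],
    [0,0,0,2.5,0,0,0],
    [0,0,0,2.5,0,0,0],
    [0,0,0,1,0,0,0],
    [0,0,0,1,0,0,0],
    [0,0,0,0,0,0,0]
  ]
}}

```text
time: 19.2
tool_pos: [0.5248, -0.1517, 0.0734]
ee_rot: [3.142, -0.001, 0.036]
wrist_force: [-0.0, 0.6, -1.3]
width: 0.0358
```

Call:
{"method": "arm_command", "body": {
  "series": [
    [0,0,0,0.1,0,0,0],
    [0.5,0,0,0,0,0,0],
    [0.5,0,0,0,0,0,0],
    [0.5,0,0,0,0,0,0],
    [0.5,0,0,-1,0,0,0],
    [0.5,0,0,-2,0,0,0],
    [0.52,0,0,-3,0,0,0],
    [0.52,0,0,-2,0,0,0.093],
    [0.52,0,0,0,0,0,0.093],
    [0.52,0.24,-3.96,0,0,0,0],
    [0.52,0.24,-3.96,0,0,0,0],
    [0.52,0.24,-3.96,0,0,0,0],
    [0.52,0.24,-3.96,0,0,0,0],
    [0.52,0.24,-3.96,0,0,0,0],
    [0.52,0.24,-3.96,0,0,0,0],
    [0.52,0.24,-3.96,0,0,0,0],
    [0.52,0.24,-3.96,0,0,0,0],
    [0.52,0,0,0,0,0,0],
    [0.52,0,0,0,0,0,0]
  ]
}}

```text
time: 21.1
tool_pos: [0.5913, 0.1586, 0.1517]
ee_rot: [3.141, -0.0, -0.149]
wrist_force: [0.0, -0.0, 0.8]
width: 0.0489
```

```bash
python3 look.py b .591 .159 .016 -.15 && python3 wl.py pics/bw.png
```

```text
grey 6665 [0.527 0.199 0.035] [0.279 0.287] ang 0.03
grey 339 [0.468 0.33  0.035] [0.108 0.034] ang -0.15
21.2 [0.5912 0.1571 0.1518] [ 3.141 -0.    -0.152]
delta [-0.05 -0.19 13.58] [ 0.    -0.    -0.002]
proj [[276. 206.]]
w [513. 147.] [ 83. 263.] 19 10694 [ 0.611 -0.045  0.035]
w [274. 202.] [ 41. 124.] 0 4960 [0.595 0.16  0.035]
w [ 91. 218.] [118.  46.] 67 4923 [0.605 0.32  0.035]
w [522. 247.] [98. 15.] 90 1496 [ 0.521 -0.053  0.035]
w [197. 252.] [95. 59.] 83 3955 [0.56  0.234 0.035]
w [351. 271.] [79. 28.] 57 1642 [0.521 0.1   0.035]
[[17, 80, 185], [16, 80, 182], [15, 96, 88], [14, 90, 82], [18, 55, 93], [16, 67, 99], [14, 148, 105], [16, 143, 230]]
```

View pics/bw.png

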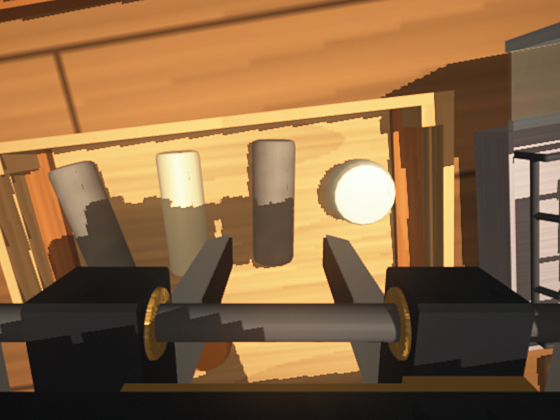

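Call:
{"method": "arm_command", "body": {
  "series": [
    [0.53,0.2,-0.25,4,0,0,0],
    [0.53,0,0,4,0,0,0],
    [0.53,0,0,3,0,0,0],
    [0.53,0,0,1.5,0,0,0],
    [0.53,0,0,1,0,0,0],
    [0.53,0,0,0,0,0,0],
    [0,0,0,0,0,0,0],
    [0,0,0,0,0,0,0],
    [0,0,0,0,0,0,0],
    [0,0,0,0,0,0,0],
    [0,0,0,-1,0,0,0],
    [0,0,0,-2,0,0,0],
    [0,0,0,-3,0,0,0],
    [0,0,0,-4,0,0,0],
    [0,0,0,-4,0,0,0],
    [0,0,0,0,0,0,0]
  ]
}}

```text
time: 22.8
tool_pos: [0.597, 0.161, 0.1646]
ee_rot: [-3.137, -0.013, -0.151]
wrist_force: [0.9, 1.4, -0.2]
width: 0.0359
```

```bash
python3 - <<'E'
from h import *
o=sensors.get_obs(); print(o["time"],o["tool_pos"],o["width"])
print(delta([.5346,-.349,.155],.035,o))
E
```

```text
22.8 [0.59699551 0.16095885 0.1645992 ] 0.03588054358201157
(array([-8.02, 50.75,  0.96]), array([-0.003, -0.013, -0.186]))
```

Call:
{"method": "arm_command", "body": {
  "series": [
    [0,0,0,0,0,0,-0.093],
    [0,0,0,0,0,0,-0.093],
    [0,-2.2,4.2,0.2,0,0,0],
    [0,-2.2,4.2,0.2,0,0,0],
    [0,-2.2,4.2,0.2,0,0,0],
    [0,-1.4,4.2,0.2,0,0,0],
    [0,0,4.25,0.2,0,0,0],
    [0,0,4.25,0,0,0,0],
    [0,0,4.25,0,0,0,0],
    [0,0,4.25,0,0,0,0],
    [0,0,4.25,0,0,0,0],
    [0,0,4.25,0,0,0,0],
    [0,0,4.25,0,0,0,0],
    [0,0,4.2,0,0,0,0],
    [0,0,0,0,0,0,0],
    [0,0,0,2.5,0,0,0],
    [0,0,0,2.5,0,0,0],
    [0,0,0,1,0,0,0],
    [0,0,0,1,0,0,0],
    [0,0,0,0,0,0,0]
  ]
}}

```text
time: 24.8
tool_pos: [0.5309, -0.3489, 0.0753]
ee_rot: [-3.14, 0.001, 0.035]
wrist_force: [0.6, 0.5, -1.0]
width: 0.0356
```

Call:
{"method": "arm_command", "body": {
  "series": [
    [0,0,0,0.25,0,0,0],
    [0.5,0,0,0,0,0,0],
    [0.5,0,0,0,0,0,0],
    [0.5,0,0,0,0,0,0],
    [0.5,0,0,-1,0,0,0],
    [0.5,0,0,-2,0,0,0],
    [0.5,0,0,-3,0,0,0],
    [0.52,0,-2.2,-2,0,0,0],
    [0.52,0,-2.2,0,0,0,0],
    [0.52,0,-2.2,0,0,0,0],
    [0.52,0,0,0,0,0,0],
    [0.52,0,0,0,0,0,0]
  ]
}}

```text
time: 26.0
tool_pos: [0.5293, -0.2841, 0.155]
ee_rot: [3.14, -0.001, 0.035]
wrist_force: [0.3, -0.8, -0.6]
width: 0.0488
```

```bash
cat > brown.py <<'E'
from h import *
import sys
c=eyes.get_calibration("wrist"); im=eyes.snapshot("wrist"); cv2.imwrite(sys.argv[1],im)
o=sensors.get_obs(); print(o["time"],o["tool_pos"].round(4),o["ee_rot"].round(3))
hsv=cv2.cvtColor(im,cv2.COLOR_BGR2HSV); m=((hsv[...,0]<15)&(hsv[...,1]>130)).astype(np.uint8); m[300:]=0
m=cv2.morphologyEx(m,cv2.MORPH_OPEN,np.ones((7,7)))
for r,a in blobs(m,800):
    if 30<r[0][0]<530: print(np.round(r[0]),np.round(r[1]),round(r[2]),a,ray("wrist",r[0],.09,c)[0].round(3))
E
python3 brown.py pics/c.png
```

```text
26.05 [ 0.5291 -0.2845  0.1546] [ 3.14e+00 -1.00e-03  3.50e-02]
[520.  78.] [157.  78.] 90 3727 [ 0.632 -0.441  0.09 ]
[453. 124.] [106.  55.] 84 4217 [ 0.602 -0.401  0.09 ]
[188. 204.] [150.  52.] 88 6367 [ 0.54 -0.22  0.09]
[278. 215.] [150.  50.] 90 6697 [ 0.534 -0.285  0.09 ]
[523. 258.] [86. 83.] 83 3849 [ 0.508 -0.467  0.09 ]
```

View pics/c.png

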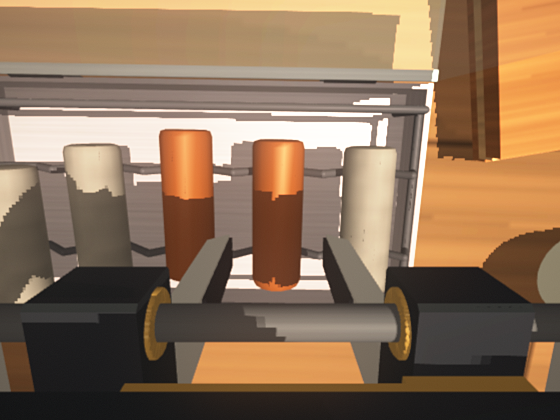

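Call:
{"method": "arm_command", "body": {
  "series": [
    [0.53,0.4,0,2.5,0,0,0],
    [0.53,0,0,2.5,0,0,0],
    [0.53,0,0,2,0,0,0],
    [0.53,0,0,1.2,0,0,0],
    [0.53,0,0,0,0,0,0],
    [0,0,0,0,0,0,0],
    [0,0,0,0,0,0,0],
    [0,0,0,0,0,0,0],
    [0,0,0,0,0,0,0],
    [0,0,0,-1,0,0,0],
    [0,0,0,-2,0,0,0],
    [0,0,0,-3,0,0,0],
    [0,0,0,-3,0,0,0],
    [0,0,0,0,0,0,0]
  ]
}}

```text
time: 27.45
tool_pos: [0.5354, -0.2851, 0.1682]
ee_rot: [3.136, -0.009, 0.035]
wrist_force: [1.0, -0.5, 0.5]
width: 0.0358
```

```bash
python3 - <<'E'
from h import *
o=sensors.get_obs(); print(o["time"],o["tool_pos"],o["width"])
print(delta([.463,.135,.13],0.035,o))
E
```

```text
27.45 [ 0.53535828 -0.2850926   0.16817895] 0.03579462192377251
(array([ -5.76, -42.24,   3.82]), array([ 0.006, -0.009, -0.   ]))
```

Call:
{"method": "arm_command", "body": {
  "series": [
    [0,-0.58,-4.22,0,0,0,0],
    [0,-0.58,-4.22,0,0,0,0],
    [0,-0.58,-4.22,0,0,0,0],
    [0,-0.58,-4.22,0,0,0,0],
    [0,-0.58,-4.22,0,0,0,0],
    [0,-0.58,-4.22,0,0,0,0],
    [0,-0.58,-4.22,0,0,0,0],
    [0,-0.58,-4.22,0,0,0,0],
    [0,-0.58,-4.22,0,0,0,0],
    [0,-0.54,-4.22,0,0,0,0],
    [0,0,0,2,0,0,0],
    [0,0,0,4,0,0,0],
    [0,0,0,4,0,0,0],
    [0,0,0,2.5,0,0,0],
    [0,0,0,1,0,0,0],
    [0,0,0,0,0,0,0]
  ]
}}

```text
time: 29.05
tool_pos: [0.4588, 0.1358, 0.0247]
ee_rot: [3.141, 0.005, 0.035]
wrist_force: [0.3, -0.4, -1.1]
width: 0.0359
```

Call:
{"method": "arm_command", "body": {
  "series": [
    [0,0,0,0.3,0,0,0],
    [0,0,0,0.3,0,0,0],
    [0.5,0,0,0,0,0,0],
    [0.5,0,0,0,0,0,0],
    [0.5,0,0,0,0,0,0],
    [0.5,0,0,-2,0,0,0],
    [0.5,0,0,-4,0,0,0],
    [0.5,0,0,-4,0,0,0],
    [0.5,0,0,-4,0,0,0],
    [0.53,0.76,3.98,0,0,0,0],
    [0.53,0.76,3.98,0,0,0,0],
    [0.53,0.76,3.98,0,0,0,0],
    [0.53,0.76,3.98,0,0,0,0],
    [0.53,0.76,3.98,0,0,0,0],
    [0.53,0.76,3.98,0,0,0,0],
    [0.53,0.76,3.98,0,0,0,0],
    [0.53,0.76,3.98,0,0,0,0],
    [0.53,0.76,3.98,0,0,0,0],
    [0.53,0,0,0,0,0,0]
  ]
}}

```text
time: 30.95
tool_pos: [0.5418, -0.2242, 0.1605]
ee_rot: [3.14, 0.0, 0.029]
wrist_force: [-0.2, -0.0, 0.2]
width: 0.0498
```

```bash
python3 brown.py pics/d.png; python3 -c "
from look import *
grey(eyes.snapshot('top'))"
```

```text
31.0 [ 0.5415 -0.2217  0.1606] [-3.141  0.     0.031]
[519. 177.] [244.  80.] 90 14375 [ 0.578 -0.397  0.09 ]
[ 38. 190.] [195.  22.] 84 3631 [ 0.558 -0.051  0.09 ]
[267. 223.] [146.  48.] 90 6656 [ 0.538 -0.217  0.09 ]
grey 447 [0.595 0.321 0.035] [0.035 0.108] ang 0.13
```

Call:
{"method": "arm_command", "body": {
  "series": [
    [0.53,-0.2,-0.4,3,0,0,0],
    [0.53,0,0,3,0,0,0],
    [0.53,0,0,1.8,0,0,0],
    [0.53,0,0,1,0,0,0],
    [0.53,0,0,0,0,0,0],
    [0,0,0,0,0,0,0],
    [0,0,0,0,0,0,0],
    [0,0,0,0,0,0,0],
    [0,0,0,0,0,0,0],
    [0,0,0,-1,0,0,0],
    [0,0,0,-2,0,0,0],
    [0,0,0,-3,0,0,0],
    [0,0,0,-3,0,0,0],
    [0,0,0,0,0,0,0]
  ]
}}

```text
time: 32.45
tool_pos: [0.5418, -0.2169, 0.1686]
ee_rot: [3.137, -0.009, 0.035]
wrist_force: [1.1, -0.3, -0.6]
width: 0.0357
```

```bash
python3 - <<'E'
from h import *
o=sensors.get_obs(); print(o["time"],o["tool_pos"],o["width"])
print(delta([.592,.16,.17],-.15,o))
E
```

```text
32.45 [ 0.54177352 -0.21690967  0.16862963] 0.03571819475987598
(array([ -0.67, -38.02,  -0.14]), array([ 0.004, -0.009,  0.185]))
```

Call:
{"method": "arm_command", "body": {
  "series": [
    [0,0,-4.17,0,0,0,0],
    [0,0,-4.17,0,0,0,0],
    [0,0,-4.17,0,0,0,0],
    [0,0,-4.17,0,0,0,0],
    [0,0,-4.17,0,0,0,0],
    [0,1.58,-4.17,0,0,0,0],
    [0,1.58,-4.17,0,0,0,0],
    [0,1.58,-4.17,0,0,0,0],
    [0,1.58,-4.17,0,0,0,0],
    [0,0,0,2,0,0,0.093],
    [0,0,0,4,0,0,0.092],
    [0,0,0,4,0,0,0],
    [0,0,0,2.5,0,0,0],
    [0,0,0,1,0,0,0],
    [0,0,0,0,0,0,0]
  ]
}}

```text
time: 33.95
tool_pos: [0.5875, 0.1612, 0.025]
ee_rot: [3.14, 0.005, -0.15]
wrist_force: [0.5, 0.5, -0.8]
width: 0.0357
```

Call:
{"method": "arm_command", "body": {
  "series": [
    [0,0,0,0.3,0,0,0],
    [0,0,0,0.3,0,0,0],
    [0.5,0,0,0,0,0,0],
    [0.5,0,0,0,0,0,0],
    [0.5,0,0,0,0,0,0],
    [0.5,0,0,-2,0,0,0],
    [0.5,0,0,-4,0,0,0],
    [0.5,0,0,-4,0,0,0],
    [0.5,0,0,-3,0,0,-0.14],
    [0.53,0,0,0,0,0,-0.14],
    [0.53,0.7,-3.95,0,0,0,0],
    [0.53,0.7,-3.95,0,0,0,0],
    [0.53,0.7,-3.95,0,0,0,0],
    [0.53,0.7,-3.95,0,0,0,0],
    [0.53,0,0,0,0,0,0],
    [0.53,0,0,0,0,0,0]
  ]
}}

```text
time: 35.55
tool_pos: [0.5966, 0.3226, 0.1519]
ee_rot: [3.141, -0.0, 0.132]
wrist_force: [-0.3, -0.5, -0.1]
width: 0.0498
```

```bash
python3 look.py e .595 .321 .02 .13 && python3 wl.py pics/ew.png | head -8
```

```text
grey 3669 [0.523 0.32  0.035] [0.148 0.286] ang 0.05
35.65 [0.597  0.321  0.1522] [ 3.141 -0.     0.129]
delta [-0.2  -0.03 13.22] [ 0.001 -0.    -0.001]
proj [[277. 207.]]
w [274. 202.] [123.  40.] 90 4001 [0.599 0.324 0.035]
w [515. 232.] [35. 61.] 29 1437 [0.6   0.11  0.035]
w [198. 268.] [30. 78.] 24 1723 [0.53  0.384 0.035]
w [352. 270.] [80. 28.] 58 1674 [0.546 0.245 0.035]
[[17, 80, 185], [16, 80, 182], [15, 96, 88], [14, 90, 82], [18, 55, 93], [16, 67, 99], [14, 148, 105], [16, 143, 230]]
```

View pics/ew.png

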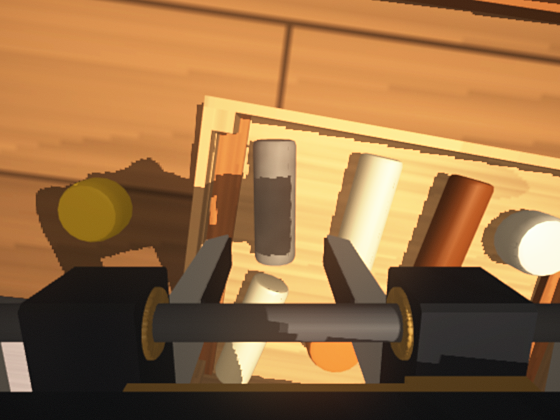

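Call:
{"method": "arm_command", "body": {
  "series": [
    [0.5,0.2,-0.1,4,0,0,0],
    [0.5,0,0,4,0,0,0],
    [0.5,0,0,3,0,0,0],
    [0.5,0,0,1.3,0,0,0],
    [0.5,0,0,0.8,0,0,0],
    [0.5,0,0,0,0,0,0],
    [0,0,0,0,0,0,0],
    [0,0,0,0,0,0,0],
    [0,0,0,0,0,0,0],
    [0,0,0,0,0,0,0],
    [0,0,0,-1,0,0,0],
    [0,0,0,-2,0,0,0],
    [0,0,0,-3,0,0,0],
    [0,0,0,-4,0,0,0],
    [0,0,0,-4,0,0,0],
    [0,0,0,0,0,0,0]
  ]
}}

```text
time: 37.25
tool_pos: [0.6016, 0.3247, 0.1696]
ee_rot: [-3.138, -0.013, 0.13]
wrist_force: [0.4, 0.5, 0.4]
width: 0.0356
```

```bash
python3 - <<'E'
from h import *
o=sensors.get_obs(); print(o["time"],o["tool_pos"],o["width"])
print(delta([.530,-.217,.17],.035,o))
E
```

```text
37.25 [0.60160718 0.32465481 0.16956793] 0.03557873928990521
(array([-9.050e+00,  5.388e+01, -4.000e-02]), array([-0.005, -0.013,  0.095]))
```

Call:
{"method": "arm_command", "body": {
  "series": [
    [0,0,0,0,0,0,0.095],
    [0,-1.8,4.14,0,0,0,0],
    [0,-1.8,4.14,0,0,0,0],
    [0,-1.8,4.14,0,0,0,0],
    [0,-1.8,4.14,0,0,0,0],
    [0,-1.8,4.14,0,0,0,0],
    [0,0,4.14,0,0,0,0],
    [0,0,4.14,0,0,0,0],
    [0,0,4.14,0,0,0,0],
    [0,0,4.14,0,0,0,0],
    [0,0,4.14,0,0,0,0],
    [0,0,4.14,0,0,0,0],
    [0,0,4.14,0,0,0,0],
    [0,0,4.14,0,0,0,0],
    [0,0,0,2.5,0,0,0],
    [0,0,0,2.5,0,0,0],
    [0,0,0,2,0,0,0],
    [0,0,0,1.3,0,0,0],
    [0,0,0,0,0,0,0],
    [0,0,0,0,0,0,0]
  ]
}}

```text
time: 39.25
tool_pos: [0.5271, -0.2174, 0.0774]
ee_rot: [-3.141, 0.001, 0.035]
wrist_force: [-0.1, -0.2, -0.9]
width: 0.0357
```

Call:
{"method": "arm_command", "body": {
  "series": [
    [0,0,0,0.1,0,0,0],
    [0.5,0,0,0,0,0,0],
    [0.5,0,0,0,0,0,0],
    [0.5,0,0,0,0,0,0],
    [0.5,0,0,-1,0,0,0],
    [0.5,0,0,-2,0,0,0],
    [0.5,0,0,-3,0,0,0],
    [0.5,0,0,-4,0,0,0],
    [0.5,-2,0,-4,0,0,0],
    [0.5,-3,0,-3,0,0,0],
    [0.5,-3,0,-3,0,0,0],
    [0.5,-3,0,-3,0,0,0],
    [0.5,-3,0,-2,0,0,0],
    [0.5,0,0,0,0,0,0],
    [0.5,0,0,0,0,0,0]
  ]
}}

```text
time: 40.75
tool_pos: [0.3877, -0.2229, 0.3281]
ee_rot: [3.14, -0.003, 0.034]
wrist_force: [-0.0, 0.5, -0.7]
width: 0.0471
```

```bash
python3 - <<'E'
from h import *
c=eyes.get_calibration("wrist"); im=eyes.snapshot("wrist"); cv2.imwrite("pics/fw.png",im)
t=eyes.snapshot("top"); cv2.imwrite("pics/ft.png",t)
o=sensors.get_obs(); print(o["time"],o["tool_pos"].round(4),o["ee_rot"].round(3))
b=np.array([.530,-.217]); ps=.035; x=np.array([np.cos(ps),np.sin(ps)]); y=np.array([-x[1],x[0]])
P=[np.r_[b+y*k*.066+x*s,.09] for k in (-2,-1,0,1,2) for s in (-.055,0,.055)]
q=proj("wrist",P,c)
for p in q: cv2.circle(im,tuple(int(v) for v in p),2,(0,0,255),-1)
cv2.imwrite("pics/fj.png",np.hstack([im[:300],])); 
a=cv2.resize(t[150:290,150:470],None,fx=1.75,fy=1.75); 
cv2.imwrite("pics/fj.png",np.vstack([im[:300],a]))
E
```

```text
40.85 [ 0.3879 -0.2225  0.3257] [-3.14e+00  1.00e-03  3.50e-02]
```

View pics/fj.png

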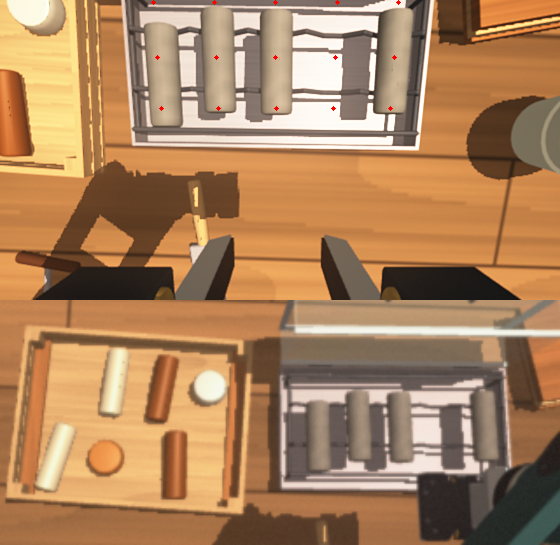

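```bash
python3 - <<'E'
from h import *
im=cv2.imread("pics/fw.png"); c=eyes.get_calibration("wrist")
b=np.array([.530,-.217]); ps=.035; x=np.array([np.cos(ps),np.sin(ps)]); y=np.array([-x[1],x[0]])
P=lambda i,j,z: proj("wrist",[np.r_[b+x*i+y*j,z]],c)[0].round(1)
print("front rail at y=.0,-.132:",P(-.079,.033,.072),P(-.079,-.033,.072)); print("wires between valleys at ridge 2/3",P(-.032,-.033,.081),P(.032,-.033,.081), "valley2 wires",P(-.032,-.066,.063),P(.032,-.066,.063))
print("end bars",P(-.05,.172,.06),P(-.05,-.172,.06),"rim front",P(-.1,0,.05))
v=cv2.cvtColor(im,cv2.COLOR_BGR2GRAY)
for j in (.033,-.033): 
    u=int(P(-.079,j,.072)[0]); print(u,v[80:165,u].tolist())
u=int(P(0,-.066,.063)[0]);print("v2",u,v[15:120,u].tolist())
# grey log blobs
hsv=cv2.cvtColor(im,cv2.COLOR_BGR2HSV); 
print([hsv[r,k].tolist() for r,k in ((75,163),(60,218),(62,276),(61,393),(75,190))])
E
```

```text
front rail at y=.0,-.132: [249.8 129.4] [304.5 129.5]
wires between valleys at ridge 2/3 [305.8  87.6] [307.   26.9] valley2 wires [332.1  89.3] [334.1  31.3]
end bars [136.4 104.9] [418.  105.1] rim front [277.2 146.1]
249 [120, 121, 120, 116, 120, 120, 114, 105, 111, 114, 108, 90, 99, 118, 124, 121, 119, 119, 120, 122, 120, 122, 122, 120, 119, 119, 118, 119, 119, 119, 121, 121, 121, 123, 122, 121, 118, 118, 117, 122, 190, 227, 236, 240, 238, 238, 240, 241, 187, 107, 115, 116, 97, 106, 116, 124, 215, 245, 239, 237, 239, 242, 216, 148, 206, 242, 243, 207, 123, 102, 102, 115, 136, 155, 163, 164, 162, 161, 163, 165, 164, 167, 166, 168, 168]
304 [250, 250, 251, 251, 250, 250, 252, 245, 175, 118, 120, 109, 111, 236, 254, 252, 253, 242, 169, 128, 127, 140, 242, 254, 251, 250, 250, 250, 250, 249, 249, 250, 250, 250, 250, 250, 250, 250, 250, 250, 250, 250, 251, 250, 250, 249, 249, 252, 249, 193, 117, 127, 123, 104, 111, 123, 171, 243, 252, 250, 249, 250, 252, 232, 165, 234, 254, 251, 195, 108, 118, 108, 105, 119, 137, 155, 162, 160, 161, 161, 161, 164, 165, 166, 167]
v2 333 [224, 250, 245, 244, 244, 244, 244, 245, 245, 245, 245, 244, 245, 246, 247, 247, 250, 242, 166, 111, 116, 102, 86, 188, 248, 250, 249, 249, 250, 249, 249, 250, 251, 254, 233, 128, 117, 120, 169, 245, 254, 252, 251, 251, 251, 251, 251, 251, 251, 251, 251, 251, 251, 251, 251, 251, 251, 251, 252, 251, 251, 251, 252, 252, 252, 251, 251, 252, 253, 252, 251, 251, 252, 255, 253, 195, 118, 123, 111, 121, 245, 255, 255, 243, 134, 117, 136, 247, 255, 252, 251, 252, 252, 251, 251, 251, 251, 251, 251, 251, 251, 251, 251, 251, 251]
[[17, 70, 201], [18, 68, 200], [17, 70, 204], [18, 71, 191], [14, 27, 243]]
```

Call:
{"method": "arm_command", "body": {
  "series": [
    [0.53,2.15,-2.18,2.7,0,0,0],
    [0.53,2.15,-2.18,2.7,0,0,0],
    [0.53,2.15,-2.18,2.7,0,0,0],
    [0.53,2.15,-2.18,2.7,0,0,0],
    [0.53,2.15,-2.18,2.7,0,0,0],
    [0.53,2.1,-2.18,2.7,0,0,0],
    [0.53,0,0,0,0,0,0],
    [0.53,0,0,0,0,0,0]
  ]
}}

```text
time: 41.65
tool_pos: [0.5108, -0.0866, 0.1625]
ee_rot: [-3.14, 0.005, 0.037]
wrist_force: [-1.0, -0.4, 0.2]
width: 0.0502
```

```bash
python3 - <<'E'
from h import *
c=eyes.get_calibration("wrist"); im=eyes.snapshot("wrist"); cv2.imwrite("pics/g.png",im)
o=sensors.get_obs(); print(o["time"],o["tool_pos"].round(4),o["ee_rot"].round(3))
hsv=cv2.cvtColor(im,cv2.COLOR_BGR2HSV)
m=((hsv[...,0]>10)&(hsv[...,0]<24)&(hsv[...,1]>58)&(hsv[...,1]<105)&(hsv[...,2]>85)).astype(np.uint8); m[300:]=0
m=cv2.morphologyEx(m,cv2.MORPH_OPEN,np.ones((9,9)))
for r,a in blobs(m,800): print(np.round(r[0]),np.round(r[1]),round(r[2]),a,ray("wrist",r[0],.09,c)[0].round(3))
E
```

```text
41.7 [ 0.5113 -0.0874  0.1642] [-3.141e+00  2.000e-03  3.600e-02]
[392.  24.] [249.  49.] 1 9561 [ 0.645 -0.156  0.09 ]
[111. 107.] [22. 53.] 5 835 [0.586 0.031 0.09 ]
[367. 200.] [ 50. 147.] 2 6256 [ 0.527 -0.152  0.09 ]
[456. 198.] [ 47. 142.] 8 6350 [ 0.531 -0.216  0.09 ]
[280. 179.] [62. 50.] 90 2513 [ 0.54  -0.087  0.09 ]
```

View pics/g.png

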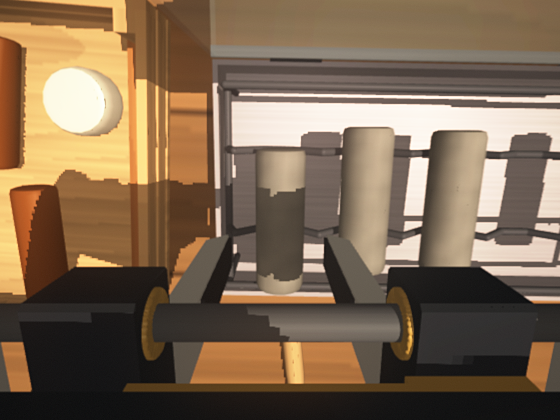

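Call:
{"method": "arm_command", "body": {
  "series": [
    [0.53,0,0,3,0,0,0],
    [0.53,0,0,3,0,0,0],
    [0.53,0,0,2,0,0,0],
    [0.53,0,0,1,0,0,0],
    [0.53,0,0,0,0,0,0],
    [0,0,0,0,0,0,0],
    [0,0,0,0,0,0,0],
    [0,0,0,0,0,0,0],
    [0,0,0,0,0,0,0],
    [0,0,0,-0.5,0,0,0],
    [0,0,0,-0.5,0,0,0],
    [0,0.7,0,0,0,0,0],
    [0,0.6,0,0,0,0,0],
    [0,0,0,0.4,0,0,0],
    [0,0,0,0,0,0,0],
    [0,0,0,0,0,0,0]
  ]
}}

```text
time: 43.3
tool_pos: [0.5238, -0.0869, 0.0802]
ee_rot: [-3.141, 0.002, 0.035]
wrist_force: [0.3, 0.1, -1.0]
width: 0.0359
```

Call:
{"method": "arm_command", "body": {
  "series": [
    [0,0,0,0.5,0,0,0],
    [0,0,0,0,0,0,0],
    [0.5,0,0,0,0,0,0],
    [0.5,0,0,0,0,0,0],
    [0.5,0,0,0,0,0,0],
    [0.5,0,0,-1,0,0,0],
    [0.5,0,0,-2,0,0,0],
    [0.5,0,0,-3,0,0,0],
    [0.45,0,0,-4,0,0,0],
    [0.45,-0.5,2.5,-4,0,0,0],
    [0.45,-0.5,2.5,-4,0,0,0],
    [0.45,-0.5,2.5,-4,0,0,0],
    [0.45,-0.5,2.5,-4,0,0,0],
    [0.45,-0.5,2.5,-2.5,0,0,0],
    [0.45,0,0,0,0,0,0]
  ]
}}

```text
time: 44.8
tool_pos: [0.5041, -0.2158, 0.3662]
ee_rot: [3.136, -0.008, 0.031]
wrist_force: [-0.2, 0.6, 0.2]
width: 0.0424
```

Call:
{"method": "arm_command", "body": {
  "series": [
    [0.45,0,0,0,0,0,-0.131],
    [0.45,0,0,0,0,0,-0.131],
    [0.45,0,0,0,0,0,-0.131],
    [0.45,0,0,0,0,0,-0.131],
    [0.45,0,0,0,0,0,-0.131],
    [0.45,0,0,0,0,0,-0.131],
    [0.45,0,0,0,0,0,-0.131],
    [0.45,0,0,0,0,0,-0.131],
    [0.45,0,0,0,0,0,-0.131],
    [0.45,0,0,0,0,0,-0.131],
    [0.45,0,0,0,0,0,-0.131],
    [0.45,0,0,0,0,0,-0.131],
    [0.45,0,3,0,0,0,0],
    [0.45,0,3,0,0,0,0],
    [0.45,0,0,0,0,0,0],
    [0.45,0,0,0,0,0,0]
  ]
}}

```text
time: 46.4
tool_pos: [0.5637, -0.2097, 0.3591]
ee_rot: [-3.138, -0.002, 1.608]
wrist_force: [0.6, 0.7, 0.0]
width: 0.0422
```

```bash
python3 - <<'E'
from h import *
c=eyes.get_calibration("wrist"); im=eyes.snapshot("wrist")
o=sensors.get_obs(); print(o["time"],o["tool_pos"].round(4),o["ee_rot"].round(3))
b=np.array([.5267,-.217]); ps=.035; x=np.array([np.cos(ps),np.sin(ps)]); y=np.array([-x[1],x[0]])
for k in (-2,-1,0,1,2):
    p=proj("wrist",[np.r_[b+y*k*.066,.09]],c)[0]; cv2.circle(im,tuple(int(v) for v in p),3,(0,0,255),-1)
h=[np.r_[b+x*.146+y*s,.293] for s in (-.06,0,.06)]; q=proj("wrist",h,c); print(q.round())
for p in q: cv2.circle(im,tuple(int(v) for v in p),3,(255,0,0),-1)
cv2.imwrite("pics/k.png",im); print(h[1],delta([*h[1][:2],.34],np.pi/2+ps,o))
E
```

```text
46.45 [ 0.5633 -0.21    0.3602] [-3.140e+00 -1.000e-03  1.608e+00]
[[419. 304.]
 [426. 229.]
 [435. 145.]]
[ 0.67261058 -0.21189104  0.293     ] (array([-0.57, 10.92,  2.02]), array([-0.002, -0.001,  0.002]))
```

View pics/k.png

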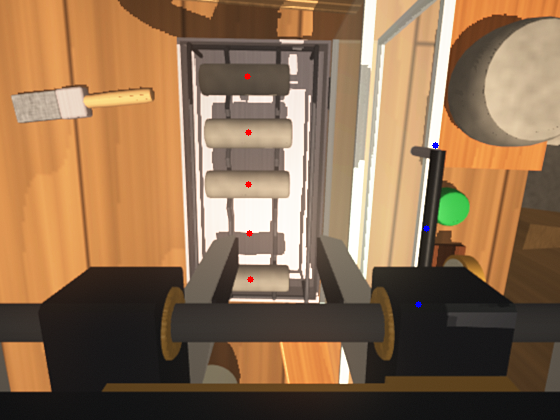

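Call:
{"method": "arm_command", "body": {
  "series": [
    [0.45,-0.2,3,0,0,0,0],
    [0.45,-0.2,3,0,0,0,0],
    [0.45,-0.2,3,0,0,0,0],
    [0.45,-0.1,2.2,0,0,0,0],
    [0.45,0,0,0,0,0,0],
    [0.45,0,0,2,0,0,0],
    [0.45,0,0,2,0,0,0],
    [0.45,0,0,2,0,0,0],
    [0.45,0,0,1.9,0,0,0],
    [0.45,0,0,0,0,0,0],
    [0.45,0,0,0,0,0,0]
  ]
}}

```text
time: 47.55
tool_pos: [0.6747, -0.2137, 0.2833]
ee_rot: [3.141, 0.0, 1.606]
wrist_force: [0.4, 1.0, 0.6]
width: 0.0424
```

Call:
{"method": "arm_command", "body": {
  "series": [
    [0,0,0,0,0,0,0],
    [0,0,0,0,0,0,0],
    [0,0,0,0,0,0,0],
    [0,0,0,0,0,0,0],
    [0,0,0,0,0,0,0]
  ]
}}

```text
time: 48.05
tool_pos: [0.674, -0.2138, 0.2826]
ee_rot: [-3.137, -0.0, 1.606]
wrist_force: [-6.1, 0.2, 2.4]
width: 0.0091
```

Gripped the handle (9 mm). Swing it down along the arc.

Call:
{"method": "arm_command", "body": {
  "series": [
    [0,0,-1.23,-0.16,0,0,0],
    [0,0,-1.23,-0.16,0,0,0],
    [0,0,-1.22,-0.08,0,0,0],
    [0,0,-1.24,0.02,0,0,0],
    [0,0,-1.23,0.02,0,0,0],
    [0,0,-1.23,0.14,0,0,0],
    [0,0,-1.23,0.15,0,0,0],
    [0,0,-1.21,0.26,0,0,0],
    [0,0,-1.2,0.27,0,0,0],
    [0,0,-1.18,0.39,0,0,0],
    [0,0,-1.17,0.39,0,0,0],
    [0,0,-1.13,0.49,0,0,0],
    [0,0,-1.12,0.5,0,0,0],
    [0,0,-1.08,0.61,0,0,0],
    [0,0,-1.07,0.62,0,0,0],
    [0,0,-1.01,0.71,0,0,0],
    [0,0,-1.01,0.72,0,0,0],
    [0,0,0,0,0,0,0]
  ]
}}

```text
time: 49.85
tool_pos: [0.4765, -0.218, 0.2323]
ee_rot: [-3.139, -0.006, 1.608]
wrist_force: [-2.6, 6.6, 0.7]
width: 0.009
```

Call:
{"method": "arm_command", "body": {
  "series": [
    [0,0,-0.93,0.81,0,0,0],
    [0,0,-0.93,0.81,0,0,0],
    [0,0,-0.84,0.9,0,0,0],
    [0,0,-0.85,0.9,0,0,0],
    [0,0,-0.75,0.98,0,0,0],
    [0,0,-0.75,0.98,0,0,0],
    [0,0,-0.65,1.05,0,0,0],
    [0,0,-0.65,1.05,0,0,0],
    [0,0,-0.54,1.11,0,0,0],
    [0,0,-0.54,1.11,0,0,0],
    [0,0,-0.43,1.16,0,0,0],
    [0,0,-0.43,1.16,0,0,0],
    [0,0,-0.31,1.19,0,0,0],
    [0,0,-0.31,1.2,0,0,0],
    [0,0,0,0,0,0,0],
    [0,0,0,0,0,0,0]
  ]
}}

```text
time: 51.45
tool_pos: [0.3874, -0.2204, 0.0871]
ee_rot: [-3.137, -0.008, 1.607]
wrist_force: [-1.6, 6.5, -2.0]
width: 0.009
```

Call:
{"method": "arm_command", "body": {
  "series": [
    [0,0,0,0.2,0,0,0],
    [0.4,0,0,0,0,0,0],
    [0.4,0,0,0,0,0,0],
    [0.4,0,0,0,0,0,0],
    [0.4,0,0,0,0,0,0],
    [0.4,0,0,-1,0,0,0],
    [0.4,0,0,-2,0,0,0],
    [0.4,0,0,-4,0,0,0],
    [0.4,0,0,-4,0,0,0],
    [0.4,0,0,-4,0,0,0],
    [0.4,4,0,0,0,0,0],
    [0.4,4,0,0,0,0,0],
    [0.4,4,0,0,0,0,0],
    [0.4,4,0,0,0,0,0],
    [0.4,4,0,0,0,0,0],
    [0.4,0,0,0,0,0,0],
    [0.4,0,0,0,0,0,0]
  ]
}}

```text
time: 53.15
tool_pos: [0.3821, -0.0238, 0.2379]
ee_rot: [3.14, 0.001, 1.609]
wrist_force: [-0.2, -1.1, -0.0]
width: 0.0375
```

```bash
python3 - <<'E'
from h import *
t=eyes.snapshot("top"); s=eyes.snapshot("scene"); o=sensors.get_obs(); print(o["time"],o["tool_pos"],o["wrist_force"])
t0=cv2.imread("pics/top0.png"); 
f=lambda a:cv2.resize(a,None,fx=2,fy=2,interpolation=cv2.INTER_CUBIC)
cv2.imwrite("pics/z.png",np.vstack([f(t[150:290,150:470]),f(s[150:300,80:400])]))
a=cv2.cvtColor(t,cv2.COLOR_BGR2GRAY)
b=cv2.cvtColor(t0,cv2.COLOR_BGR2GRAY)
# hood handle and front edge rows at several columns, now and at start
for u in (330,372,383,395,430):
    for n,g in (("now",a),("start",b)):
        col=g[250:285,u].astype(int); print(u,n,col.tolist() if u in(383,) else (250+int(col.argmin()),250+int(col.argmax())))
E
```

```text
53.25 [ 0.3820826  -0.02502267  0.23736936] [ 0.65754767  0.18712194 -0.87686596]
330 now (284, 259)
330 start (260, 255)
372 now (274, 259)
372 start (274, 255)
383 now [77, 77, 79, 84, 82, 84, 85, 86, 85, 86, 84, 88, 88, 91, 91, 97, 101, 106, 111, 115, 118, 120, 122, 120, 119, 112, 105, 102, 93, 93, 88, 89, 86, 83, 85]
383 start [93, 116, 125, 162, 230, 239, 235, 152, 86, 64, 55, 56, 82, 104, 114, 116, 113, 114, 114, 116, 111, 69, 63, 51, 58, 104, 109, 108, 113, 115, 114, 110, 114, 114, 110]
395 now (273, 255)
395 start (273, 255)
430 now (259, 255)
430 start (259, 255)
```

View pics/z.png

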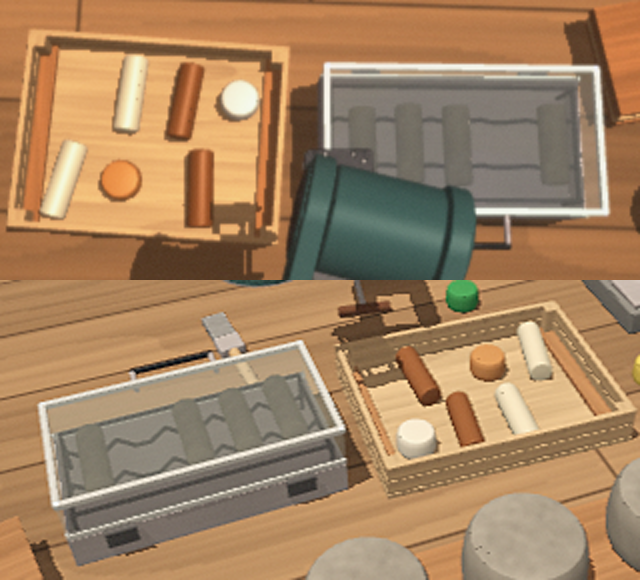

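```bash
python3 - <<'E'
from h import *
s=eyes.snapshot("scene"); s0=cv2.imread("pics/scene0.png")
for (r,c,h,w) in ((180,140,22,60),(196,100,20,60),(225,98,60,14)):  # handle, front edge, side of hood
    m=cv2.matchTemplate(s[r-8:r+h+8,c-8:c+w+8],s0[r:r+h,c:c+w],cv2.TM_CCOEFF_NORMED); _,v,_,p=cv2.minMaxLoc(m); print(np.array(p)-8,round(v,3))
E
```

```text
[0 0] 0.999
[0 0] 0.999
[0 0] 0.999
```

The hood is exactly where it was when shut at the start, so I'm handing the job in.

```bash
python3 -c "
from bench import job
print(job.close_job())"
```

```text
the job is handed in; nothing more can be done
None
```

The job is done and handed in at about 53 s of the 210 s allowed, with no verdict reported. I opened the hood against its stop and moved all four grey logs from the crate to valleys 1, 3, 4 and 5. Both brown logs went from the rack to the crate floor, and I shut the hood last.

- **Rack:** the log in valley 5 was about 16 mm too far forward, probably from the announced knock. I regripped it and centred it. The last wrist view put the four logs within about 5 mm of their valley points.
- **Crate:** the last top and scene views show both brown logs lying flat with both white logs and both rounds.
- **Hood:** the handle and hood edges match the starting scene image with no pixel shift, and the arm is clear of everything.
- **Disagreement:** the box centre came out about 3 mm further forward from the rack wires than from the handle. I used the wire value for the last checks.
- **Pictures:** I viewed 14, which is the full budget.

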